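# Shut the yellow dust gate and start the dust collector

### The job

Get the bench's dust suction running: with the fingertips, gently push the yellow slide gate fully home by the front of its tab, without gripping it, and only then press the green start button on the control box lightly all the way down and let it come up again. Do not touch the red and blue gates or the other two buttons, and leave the bottle, tape measure and offcut where they are.

Things in the scene. Friction and masses are not known exactly. Their poses are not given: they have to be found in the camera images.
- yellow_gate: Fixed dust port with the yellow slide gate: white and teal stub pipe on a 100 mm (x) by 90 mm (y) housing whose top is at z = 57 mm, with an open collar of 68 mm diameter up to z = 92 mm. Origin on the bench under the pipe's axis; x is horizontal along the slide's travel, pointing from the tab to the pipe (the tab is on the -x side, facing the robot roughly).
- yellow_slide (a joint): How far the yellow slide is pulled out, m: 0 = shut (fully home), 0.060 = fully out. It slides along its gate's x axis, resists with about 2.5 N of friction, stays where it is left and meets a hard stop at 0.
- yellow_tab_front (a point): Centre of the front face (on the gate's -x side) of the upright yellow plastic tab at the end of the slide; the tab is 50 mm wide (y), 36 mm tall (z from 40 to 76 mm above the bench), 10 mm thick; this point is 58 mm above the bench and moves with the slide; 62 mm from the gate's origin when shut. Axes as the gate's.
- red_gate: Fixed dust port with the red slide gate: white and teal stub pipe on a 100 mm (x) by 90 mm (y) housing whose top is at z = 57 mm, with an open collar of 68 mm diameter up to z = 92 mm. Origin on the bench under the pipe's axis; x is horizontal along the slide's travel, pointing from the tab to the pipe (the tab is on the -x side, facing the robot roughly).
- red_slide (a joint): How far the red slide is pulled out, m: 0 = shut (fully home), 0.060 = fully out. It slides along its gate's x axis, resists with about 2.5 N of friction, stays where it is left and meets a hard stop at 0.
- red_tab_front (a point): Centre of the front face (on the gate's -x side) of the upright red plastic tab at the end of the slide; the tab is 50 mm wide (y), 36 mm tall (z from 40 to 76 mm above the bench), 10 mm thick; this point is 58 mm above the bench and moves with the slide; 62 mm from the gate's origin when shut. Axes as the gate's.
- blue_gate: Fixed dust port with the blue slide gate: white and teal stub pipe on a 100 mm (x) by 90 mm (y) housing whose top is at z = 57 mm, with an open collar of 68 mm diameter up to z = 92 mm. Origin on the bench under the pipe's axis; x is horizontal along the slide's travel, pointing from the tab to the pipe (the tab is on the -x side, facing the robot roughly).
- blue_slide (a joint): How far the blue slide is pulled out, m: 0 = shut (fully home), 0.060 = fully out. It slides along its gate's x axis, resists with about 2.5 N of friction, stays where it is left and meets a hard stop at 0.
- blue_tab_front (a point): Centre of the front face (on the gate's -x side) of the upright blue plastic tab at the end of the slide; the tab is 50 mm wide (y), 36 mm tall (z from 40 to 76 mm above the bench), 10 mm thick; this point is 58 mm above the bench and moves with the slide; 62 mm from the gate's origin when shut. Axes as the gate's.
- control_box: Fixed grey switch box, 100 mm (x) by 220 mm (y) by 50 mm high, three buttons in a row along its y axis, 65 mm apart, in any order. Origin at the centre of its underside.
- start_base: Fixed round black housing, 48 mm diameter and 12 mm high, of the green start button on the control box; origin at the centre of its underside, on the box's top, 50 mm above the bench. It carries the button cap.
- start (a joint): How far the green start button is pressed, m: 0 = up, 0.006 = fully down. It is a spring button: about 1.5 N starts it, 5 N holds it fully down, and it comes up by itself when let go.
- stop_base: Fixed round black housing, 48 mm diameter and 12 mm high, of the red stop button on the control box; origin at the centre of its underside, on the box's top, 50 mm above the bench. It carries the button cap.
- stop (a joint): How far the red stop button is pressed, m: 0 = up, 0.006 = fully down. It is a spring button: about 1.5 N starts it, 5 N holds it fully down, and it comes up by itself when let go.
- reset_base: Fixed round black housing, 48 mm diameter and 12 mm high, of the white reset button on the control box; origin at the centre of its underside, on the box's top, 50 mm above the bench. It carries the button cap.
- reset (a joint): How far the white reset button is pressed, m: 0 = up, 0.006 = fully down. It is a spring button: about 1.5 N starts it, 5 N holds it fully down, and it comes up by itself when let go.
- start_top (a point): Centre of the top face of the green start button's cap, 32 mm diameter, 72 mm above the bench when up and 10 mm above its housing; pressed straight down.
- glue_bottle: Loose white glue bottle with orange cap, 56 mm diameter, 120 mm tall, standing upright; origin at the centre of its underside. To be left alone.
- tape_measure: Loose orange tape measure, 65 mm (x) by 35 mm (y) by 53 mm tall; origin at the centre of its underside. To be left alone.
- offcut: Loose dark wooden offcut lying flat, 50 mm (x) by 110 mm (y) by 22 mm high; origin at the centre of its underside. To be left alone.
There are look-alikes about, which are no part of the job. Leave any purple look-alike of the yellow_gate alone.

How it is judged (in metres and radians):
On the way, in this order (a step that is already met when the one before it is completed fails the run):
1. the yellow gate is pushed fully home (within 3 mm) (value of joint yellow_slide below 0.003 m), for 0.2 s.
2. the green start button is pressed down (over 4.5 mm of 6) (value of joint start above 0.0045 m), for 0.05 s.
3. the start button is let up again (value of joint start below 0.0015 m), for 0.2 s.
At the end, for the whole second after the job is handed in: The yellow slide is within 3 mm of shut, the start, stop and reset buttons are all up (within 1.5 mm), the red and blue slides are within 4 mm and the loose things within 10 mm of where they started (value of joint yellow_slide below 0.003 m and value of joint each of start, stop, reset below 0.0015 m and distance of each of red_tab_front, blue_tab_front from where it was at the start of the episode below 0.004 m and distance of each of glue_bottle, tape_measure, offcut from where it was at the start of the episode below 0.01 m); the robot touches nothing.
It fails at once if the red or blue gate is touched (over 2 N) or its slide moved (over 4 mm), or the stop or reset button is touched (over 2 N) or pressed ((contact force between any of the fingers, the arm and red_gate above 2 N or contact force between any of the fingers, the arm and blue_gate above 2 N or distance of any of red_tab_front, blue_tab_front from where it was at the start of the episode above 0.004 m) or (contact force between any of the fingers, the arm and stop_base above 2 N or contact force between any of the fingers, the arm and reset_base above 2 N or value of joint any of stop, reset above 0.0015 m)).
It fails at once if start is pressed while the yellow gate is still open (over 4 mm) (value of joint start above 0.002 m and value of joint yellow_slide above 0.004 m).
It fails at once if the yellow tab is gripped: over 2 N on its rear side (contact force between any of the fingers, the arm and yellow_slide_c2 above 2 N).
It fails at once if the start button is struck hard: over 30 N, or the yellow gate is pushed hard: over 40 N (contact force between any of the fingers, the arm and start_base above 30 N or contact force between any of the fingers, the arm and yellow_gate above 40 N).
It fails at once if the bottle, tape measure or offcut is moved or lifted (over 10 mm) (distance of any of glue_bottle, tape_measure, offcut from where it was at the start of the episode above 0.01 m).
It also fails if it takes over 45 s, if anything falls off the work surface, if the arm or the gripper's body presses on something with over 40 N, if the wrist force passes 120 N, or if a joint passes its speed limit or range.

### The arm

A 6-joint arm with a two-finger parallel gripper is mounted at the origin on the work surface. World frame = base frame: x ahead of the robot, y to its left, z up, the work surface at z = 0. Lengths are in mm, angles in rad, forces in N, time in s.
With the tool pointing down it reaches from about 275 to 750 mm from the base axis. Payload 10.2 kg.
Tool frame: the origin (TCP) lies midway between the tips of the shut fingers; the grasp point (between the pads) lies 19 mm behind it; z points along the fingers, y is the line along which they close (so a half turn about z gives the same grasp; the last joint's range is limited). The gripper opens to 85 mm and grips with 20 to 120 N. Pads are 22 mm wide; open, the fingers measure 114 mm over their backs; the gripper's body (76 mm by 85 mm) begins 54 mm behind the grasp point. The pads swing forward as they close: fully open they stand 13 mm farther back than shut.
Start: joints at [-1.374, 0.313, 1.498, -0, 1.331, -0.223], TCP at [213.967, -479.426, 201.394] pointing down, gripper open.
Joint ranges: [-2.94, 2.94], [-0.97, 2.17], [0.19, 2.56], [-1.23, 4.37], [0.02, 3.11], [-2.88, 2.88]. Speed limits (rad/s): [2.39, 2.39, 3.01, 3.14, 3.14, 3.14].

### API

Orientations are given as a unit quaternion [w, x, y, z].
In Python, from rig import ctrl gives the robot as it stands.
- The arm moves only by the tool arm_command, never from a script. Its argument "increments" is a list of rows, each an object with "dr": the turn, a rotation vector about the tool's x, y, z in units of pi/4 rad (1.0 is pi/4 rad), a list of three; "offset": the shift along the tool's x, y, z in units of 120 mm (1.0 is 120 mm), a list of three; "hand": the opening, from -1 (shut) to 1 (fully open). A call has 1 to 8 rows; each row shifts and turns the commanded pose from where the row before left it, along the tool's axes as they then stand; what a row does not reach is not made up. A row lasts 1/10 s, in which the tool goes at most 50 mm and 8.59 degrees, less where a joint would pass 70% of its speed; a pose out of reach is approached as far as the arm can. A call with a number of a shift or a turn outside -1 to 1 is refused whole. A call with a gripper value outside its range is refused whole. The fingers move at their own pace and stop on an object; "grip_force" is the grip in N (left out, the last holds). Time passes only in rows, so rows that do not move let the fingers close. It gives the time, the measured TCP pose, the force, the opening and the grip force at its end, in the units of the state.
- ctrl.sense(): the state, without advancing time (a new reading comes with each control period).
- ctrl.capture(name): name is "scene" or "top" or "wrist"; returns the picture (400x640x3 uint8, red, green, blue); there is no depth.
- ctrl.camera_info(name): a dict with "K" (3x3 intrinsics, pixels), "R" (3x3) and "t" (3): a world point X has camera coordinates R X + t. Camera axes: x right, y down, z forward; pixel columns grow to the right and rows downward; lengths in mm; the calibration is good to about 2 mm. The wrist camera is an equidistant fisheye: a pixel r from the principal point sees the ray r / f radians off the axis. A picture is of the moment at which its call begins: read the wrist's pose just before it. camera_info takes no time and is no camera call; for the wrist camera it gives the pose at the moment of the call.
- ctrl.finish_job(): hands the job in; it is judged then, once.
The state is a dict: "time_s": time; "joints": joint angles; "dq": joint speeds; "tau": joint torques, N m; "eef_pos": TCP position; "ee_rot": TCP orientation; "force": force on the tool from outside, world axes, zero at the start; "wrist_torque": the same for the moment, N m; "grip_width": opening from 0.0 (shut) to 1.0 (fully open); "grip_force": force on a finger pad.
Only numpy, scipy, OpenCV 4.12 (cv2) and the standard library are available. Lean on these libraries where they do the work, as an engineer would, in place of code of your own. Each camera call takes 0.05 s, during which the arm holds its last target. There are 200 camera calls.

## Working session

There is one attempt and no reset: what is moved stays moved. The work goes in short steps, Python scripts to look and compute and a tool call to move; the robot and the scene stay as the last step left them, time stands still between calls to the robot, and variables do not carry over. Pictures are saved under pics/ and viewed, at most 10 in all, crops included, and the job is handed in when it is done.

Besides the shell and the picture viewer there is one more tool, called after "Emit:" by a JSON object that holds its "api" and its "payload". arm_command: Moves the arm, as the interface text tells. Shifts and turns lie within -1 to 1; 1 stands for 120 mm of shift or pi/4 rad of turn. Its arguments: {"type":"object","properties":{"increments":{"type":"array"},"grip_force":{"type":"number"}},"required":["increments"]}

```bash
mkdir -p pics; python3 - <<'E'
from rig import ctrl
import cv2,numpy as np
for n in("scene","top"):
    cv2.imwrite(f"pics/{n}0.png",ctrl.capture(n)[:,:,::-1]); c=ctrl.camera_info(n); print(n,np.round(c["K"],1).tolist(),np.round(c["R"],3).tolist(),np.round(c["t"],1))
s=ctrl.sense(); print(s["time_s"],s["eef_pos"],s["ee_rot"],s["force"],s["grip_width"])
E
```

```text
scene [[455.8, 0.0, 322.8], [0.0, 455.8, 200.6], [0.0, 0.0, 1.0]] [[0.629, 0.777, -0.017], [0.515, -0.433, -0.74], [-0.582, 0.456, -0.673]] [-383.2 -182.5 1586.9]
top [[515.3, 0.0, 325.5], [0.0, 515.3, 197.6], [0.0, 0.0, 1.0]] [[-0.105, -0.994, -0.005], [-0.974, 0.104, -0.203], [0.203, -0.016, -0.979]] [ 109.3  552.6 1360.7]
0.1 [ 213.90318956 -479.15187088  200.880001  ] [-5.98122453e-04  9.78056654e-01  2.08338245e-01  6.06775611e-06] [-0.63018509 -0.38202707 -0.39000369] 1.0001441466397605
```

View pics/scene0.png

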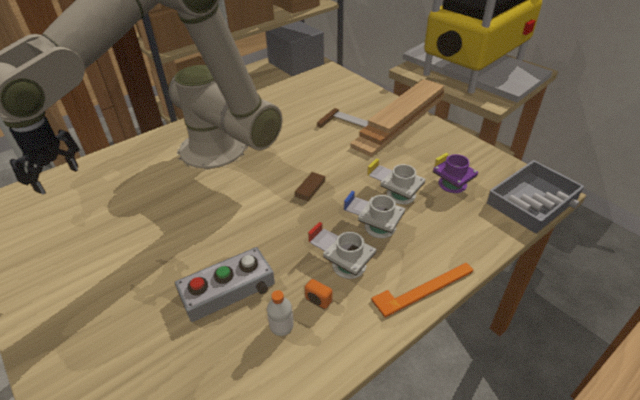

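View pics/top0.png

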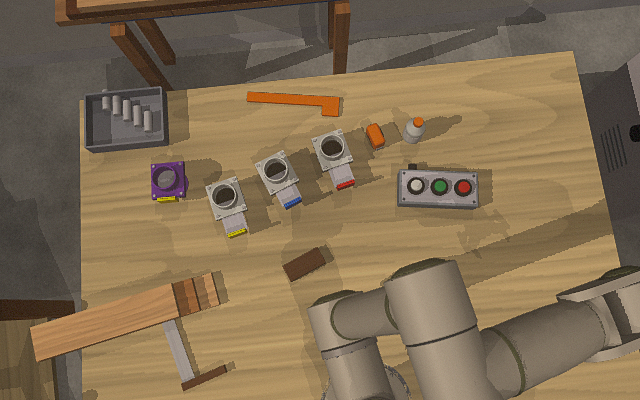

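The scene view shows the yellow tab at about (374,164), with the purple look-alike's tab at (441,160), and the green button at (224,274). In the top view they are at (236,233), (166,199) and (440,187).

```bash
cat > h.py <<'E'
from rig import ctrl
import cv2,numpy as np
def mask(im,hue,s=110,v=60,dh=8):
    h=cv2.cvtColor(im,cv2.COLOR_RGB2HSV).astype(int)
    return ((abs(h[...,0]-hue)<=dh)&(h[...,1]>s)&(h[...,2]>v)).astype(np.uint8)
def blob(m,near,r=15):
    w=np.zeros_like(m); cv2.circle(w,near,r,1,-1); n,l,st,c=cv2.connectedComponentsWithStats(m*w)
    i=1+np.argmax(st[1:,4]); return np.argwhere(l==i)[:,::-1],c[i]
def ray(n,p):
    c=ctrl.camera_info(n);R=np.array(c["R"]);d=R.T@np.linalg.inv(c["K"])@np.array([p[0],p[1],1.]);return -R.T@np.array(c["t"]),d/np.linalg.norm(d)
def plane(n,p,z):
    o,d=ray(n,p);return o+d*(z-o[2])/d[2]
def tri(a,b):
    (o,d),(p,e)=ray(*a),ray(*b); s=np.linalg.lstsq(np.c_[d,-e],p-o,rcond=None)[0]
    A,B=o+s[0]*d,p+s[1]*e; return (A+B)/2,np.linalg.norm(A-B)
E
python3 - <<'E'
from h import *
S=cv2.imread("pics/scene0.png")[:,:,::-1];T=cv2.imread("pics/top0.png")[:,:,::-1]
np.set_printoptions(precision=1,suppress=True)
for n in("scene","top"): print(n,ray(n,(320,200))[0])
for nm,hue,ps,pt in(("yel",28,(374,164),(236,233)),("green",65,(224,273),(440,187))):
    (a,ca),(b,cb)=blob(mask(S,hue),ps),blob(mask(T,hue),pt)
    print(nm,len(a),ca,len(b),cb,tri(("scene",ca),("top",cb)))
    q=cv2.minAreaRect(b.astype(np.float32)); print(q); 
    for c in cv2.boxPoints(q): print(c,plane("top",c,76 if nm=="yel" else 72))
E
python3 -c "
import cv2
t=cv2.imread('pics/top0.png')[150:250,140:260];s=cv2.imread('pics/scene0.png')[140:215,350:440]
t=cv2.resize(t,None,fx=4,fy=4);s=cv2.resize(s,(int(90*4),int(75*4)));import numpy as np
o=np.zeros((400,840,3),'uint8');o[:,:480]=t;o[:300,480:]=s;cv2.imwrite('pics/c1.png',o[:,:800])"
```

```text
scene [1259.1 -505.4  926.2]
top [ 273.7   73.9 1445.2]
yel 110 [372.3 165.6] 120 [236.9 233.1] (array([486.6, 297.9,  62.8]), np.float64(3.393153566799713))
((237.13800048828125, 232.98641967773438), (6.121321678161621, 19.91111183166504), 70.34617614746094)
[226.7 233.5] [487.6 324.2  76. ]
[245.5 226.8] [500.3 272.9  76. ]
[247.5 232.5] [484.2 268.6  76. ]
[228.8 239.2] [471.5 319.8  76. ]
green 84 [222.6 271. ] 95 [439.7 185.6] (array([ 558.2, -265. ,   68.6]), np.float64(2.7864189160526114))
((440.0, 186.0), (10.0, 10.0), 90.0)
[435. 181.] [ 572.4 -252.    72. ]
[445. 181.] [ 569.5 -279.2   72. ]
[445. 191.] [ 541.8 -274.9   72. ]
[435. 191.] [ 544.7 -247.8   72. ]
```

View pics/c1.png

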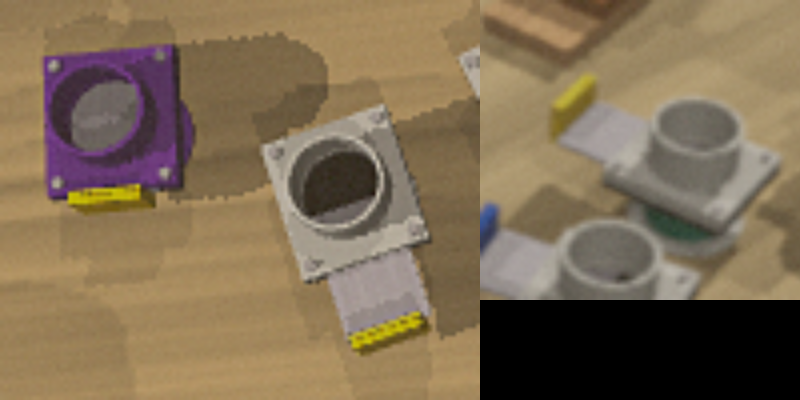

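The crop shows the yellow gate in the top view: its collar rim centre is about (224.5,196.7), and its housing corners are at crop (265,145), (385,107), (430,240) and (308,280). The slide is well out.

```bash
python3 - <<'E'
from h import *
np.set_printoptions(precision=1,suppress=True)
P=[plane("top",(140+a/4-.4,150+b/4-.4),57) for a,b in((265,145),(385,107),(430,240),(308,280))]
c=np.mean(P,0); d=(P[0]+P[1]-P[2]-P[3])[:2]; e=(P[0]+P[3]-P[1]-P[2])[:2]
print(c,np.linalg.norm(d)/2,np.linalg.norm(e)/2,"yaw",np.degrees(np.arctan2(d[1],d[0])),np.degrees(np.arctan2(e[1],e[0]))-90)
col=plane("top",(140+338/4-.4,150+187/4-.4),92);print("collar",col)
f=(plane("top",(227.8,236),58)+plane("top",(246.5,229.5),58))/2
t=plane("top",(236.9,233.1),67);print("tab",t)
u=(c-t)[:2];print("dir",np.degrees(np.arctan2(u[1],u[0])),np.linalg.norm(u))
u=(col-t)[:2];print("dir",np.degrees(np.arctan2(u[1],u[0])),np.linalg.norm(u))
s=ctrl.sense();from scipy.spatial.transform import Rotation as R
print(R.from_quat(s["ee_rot"],scalar_first=True).as_matrix())
E
```

```text
[589.6 322.2  57. ] 100.19451157013128 86.7265033831812 yaw 13.835139789747775 12.356030111728245
collar [586.  321.7  92. ]
tab [487.  298.5  67. ]
dir 13.024919116628901 105.23020433094185
dir 13.189905349515197 101.65004555525951
[[ 0.9  0.4 -0. ]
 [ 0.4 -0.9  0. ]
 [ 0.  -0.  -1. ]]
```

Emit:
{"api": "arm_command", "payload": {"increments": [{"dr": [0, 0, 0.122], "offset": [0, 0, 0], "hand": -1}, {"dr": [0, 0, 0.122], "offset": [0, 0, 0], "hand": -1}, {"dr": [0, 0, 0], "offset": [0.1535, -0.29, 0], "hand": -1}, {"dr": [0, 0, 0], "offset": [0.1535, -0.29, 0], "hand": -1}, {"dr": [0, 0, 0], "offset": [0.1535, -0.29, 0], "hand": -1}, {"dr": [0, 0, 0], "offset": [0.1535, -0.29, 0], "hand": -1}, {"dr": [0, 0, 0], "offset": [0.1535, -0.29, 0], "hand": -1}, {"dr": [0, 0, 0], "offset": [0.1535, -0.29, 0], "hand": -1}], "grip_force": 20}}

```text
time_s: 0.9
eef_pos: [274.4, -249.4, 201.2]
ee_rot: [-0.0, 0.994, 0.114, -0.0]
force: [0.8, 0.8, 0.3]
grip_width: -0.002
grip_force: 0.0
```

Emit:
{"api": "arm_command", "payload": {"increments": [{"dr": [0, 0, 0], "offset": [0.1535, -0.29, 0], "hand": -1}, {"dr": [0, 0, 0], "offset": [0.1535, -0.29, 0], "hand": -1}, {"dr": [0, 0, 0], "offset": [0.1535, -0.29, 0], "hand": -1}, {"dr": [0, 0, 0], "offset": [0.1535, -0.29, 0], "hand": -1}, {"dr": [0, 0, 0], "offset": [0.1535, -0.29, 0], "hand": -1}, {"dr": [0, 0, 0], "offset": [0.1535, -0.29, 0], "hand": -1}, {"dr": [0, 0, 0], "offset": [0.1535, -0.29, 0], "hand": -1}, {"dr": [0, 0, 0], "offset": [0.1535, -0.29, 0], "hand": -1}]}}

```text
time_s: 1.7
eef_pos: [354.9, 55.2, 201.4]
ee_rot: [0.0, 0.993, 0.114, 0.0]
force: [1.1, -0.4, 0.7]
grip_width: -0.002
grip_force: 0.0
```

Emit:
{"api": "arm_command", "payload": {"increments": [{"dr": [0, 0, 0], "offset": [0.1535, -0.29, 0], "hand": -1}, {"dr": [0, 0, 0], "offset": [0.1535, -0.29, 0], "hand": -1}, {"dr": [0, 0, 0], "offset": [0.1535, -0.29, 0], "hand": -1}, {"dr": [0, 0, 0], "offset": [0.1535, -0.29, 0], "hand": -1}, {"dr": [0, 0, 0], "offset": [0.1535, -0.29, 0], "hand": -1}, {"dr": [0, 0, 0], "offset": [0.1535, -0.29, 0], "hand": -1}, {"dr": [0, 0, 0], "offset": [0, 0, 0], "hand": -1}, {"dr": [0, 0, 0], "offset": [0, 0, 0], "hand": -1}]}}

```text
time_s: 2.5
eef_pos: [415.0, 282.0, 200.8]
ee_rot: [0.0, 0.993, 0.115, -0.001]
force: [0.4, -0.0, -0.4]
grip_width: -0.0
grip_force: 0.0
```

Emit:
{"api": "arm_command", "payload": {"increments": [{"dr": [0, 0, 0], "offset": [0, 0, 0.25], "hand": -1}, {"dr": [0, 0, 0], "offset": [0, 0, 0.25], "hand": -1}, {"dr": [0, 0, 0], "offset": [0, 0, 0.25], "hand": -1}, {"dr": [0, 0, 0], "offset": [0, 0, 0.25], "hand": -1}, {"dr": [0, 0, 0], "offset": [0, 0, 0.24], "hand": -1}, {"dr": [0, 0, 0], "offset": [0, 0, 0], "hand": -1}]}}

```text
time_s: 3.1
eef_pos: [413.4, 280.0, 50.0]
ee_rot: [0.001, 0.994, 0.113, -0.003]
force: [0.1, -0.8, -0.2]
grip_width: 0.002
grip_force: 0.0
```

```bash
python3 - <<'E'
from h import *
a=ctrl.capture("wrist");b=ctrl.capture("scene")
b=cv2.resize(b[110:260,260:500],None,fx=2,fy=2)
o=np.zeros((400,800,3),np.uint8);o[:250,:400]=cv2.resize(a,(400,250));o[:300,400:]=b[:300,:400];cv2.imwrite("pics/w1.png",o[:,:,::-1])
E
```

```text
(no output)
```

View pics/w1.png

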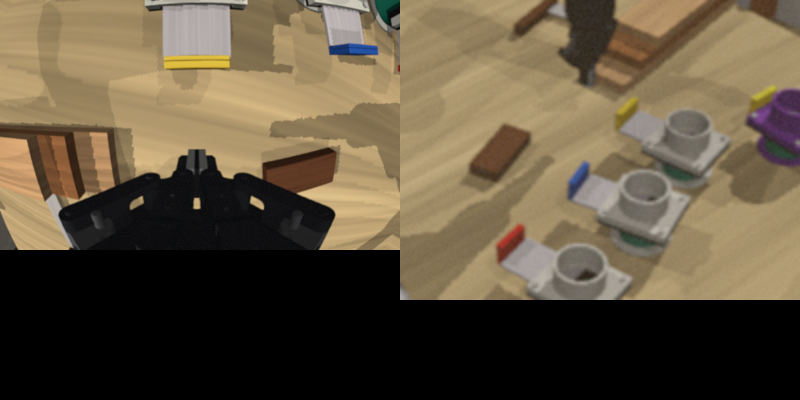

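The fingertips line up laterally with the yellow tab: both are at about column 197 in the reduced wrist view. I'll push slowly.

Emit:
{"api": "arm_command", "payload": {"increments": [{"dr": [0, 0, 0], "offset": [0.14, 0, 0], "hand": -1}, {"dr": [0, 0, 0], "offset": [0.14, 0, 0], "hand": -1}, {"dr": [0, 0, 0], "offset": [0.1, 0, 0], "hand": -1}, {"dr": [0, 0, 0], "offset": [0.033, 0, 0], "hand": -1}, {"dr": [0, 0, 0], "offset": [0.033, 0, 0], "hand": -1}, {"dr": [0, 0, 0], "offset": [0.033, 0, 0], "hand": -1}, {"dr": [0, 0, 0], "offset": [0.033, 0, 0], "hand": -1}, {"dr": [0, 0, 0], "offset": [0.033, 0, 0], "hand": -1}]}}

```text
time_s: 4.0
eef_pos: [479.3, 296.7, 52.8]
ee_rot: [-0.0, 0.993, 0.114, 0.0]
force: [-0.2, -0.8, 0.9]
grip_width: -0.0
grip_force: 0.0
```

Emit:
{"api": "arm_command", "payload": {"increments": [{"dr": [0, 0, 0], "offset": [0.033, 0, 0], "hand": -1}, {"dr": [0, 0, 0], "offset": [0.033, 0, 0], "hand": -1}, {"dr": [0, 0, 0], "offset": [0.033, 0, 0], "hand": -1}]}}

```text
time_s: 4.3
eef_pos: [491.0, 299.4, 52.6]
ee_rot: [0.0, 0.993, 0.114, -0.0]
force: [-0.4, 0.5, 0.4]
grip_width: 0.001
grip_force: 0.0
```

```bash
python3 - <<'E'
from h import *
a=ctrl.capture("wrist");b=ctrl.capture("scene")
o=np.zeros((400,800,3),np.uint8);o[:300,:400]=a[0:300,120:520];o[:300,400:]=cv2.resize(b[130:205,340:440],None,fx=4,fy=4);cv2.imwrite("pics/w2.png",o[:,:,::-1]);print(ctrl.sense()["force"])
E
```

```text
[-1.02275397  0.41906779  0.33751747]
```

View pics/w2.png

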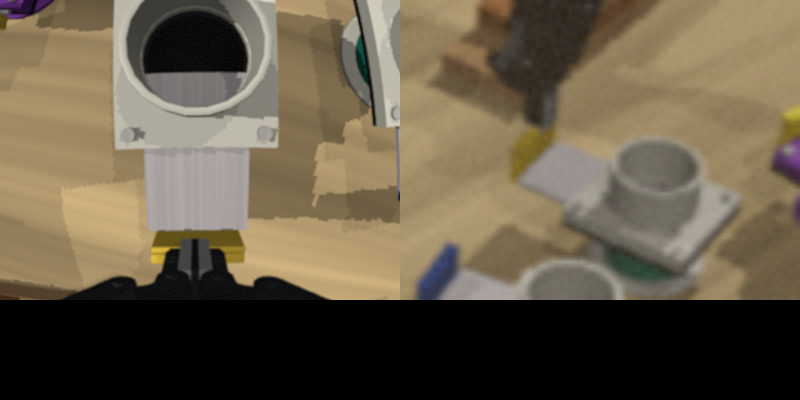

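The view is ambiguous about contact, so I'll check it by geometry.

```bash
cat >> h.py <<'E'
def wproj(X):
    c=ctrl.camera_info("wrist");K=np.array(c["K"]);p=np.array(c["R"])@X+np.array(c["t"]);r=np.hypot(p[0],p[1]);th=np.arctan2(r,p[2])
    return K[0,2]+K[0,0]*th*p[0]/r,K[1,2]+K[1,1]*th*p[1]/r
E
python3 - <<'E'
from h import *
c=ctrl.camera_info("wrist");print("cam",-np.array(c["R"]).T@c["t"])
s=ctrl.sense();p=np.array(s["eef_pos"]);print("tcp",p,np.round(wproj(p),0))
u=np.array([.974,.227,0]);o=np.array([588,322,0.])
for d in(130,115,105,100,95,90,85,80):print(d,[np.round(wproj(o-d*u+np.array([0,0,z])),0) for z in(40,58,76)])
print("along",(p-o)@u)
im=ctrl.capture("wrist");b,_=blob(mask(im,28,130,40),(320,245),60);print(b.min(0),b.max(0))
S=ctrl.capture("scene");b,ca=blob(mask(S,28),(374,164),14);T=ctrl.capture("top");b2,cb=blob(mask(T,28),(236,230),15);print(len(b),ca,len(b2),cb, plane("scene",ca,60))
E
```

```text
cam [554.25996351 313.94282864 224.77284377]
tcp [491.09829831 299.39990661  52.53336294] [314. 234.]
130 [array([314., 270.]), array([314., 284.]), array([314., 299.])]
115 [array([314., 250.]), array([314., 262.]), array([314., 276.])]
105 [array([314., 235.]), array([314., 246.]), array([314., 260.])]
100 [array([314., 228.]), array([314., 238.]), array([314., 251.])]
95 [array([314., 221.]), array([314., 230.]), array([314., 242.])]
90 [array([314., 213.]), array([314., 222.]), array([314., 233.])]
85 [array([314., 205.]), array([314., 214.]), array([314., 224.])]
80 [array([314., 197.]), array([314., 205.]), array([314., 214.])]
along -99.51247864130086
[270 231] [364 264]Traceback (most recent call last):
  File "<stdin>", line 8, in <module>
  File "h.py", line 8, in blob
    i=1+np.argmax(st[1:,4]); return np.argwhere(l==i)[:,::-1],c[i]
        ~~~~~~~~~^^^^^^^^^^
    return _wrapfunc(a, 'argmax', axis=axis, out=out, **kwds)
    return bound(*args, **kwds)
ValueError: attempt to get argmax of an empty sequence
```

```bash
python3 - <<'E'
from h import *
a=ctrl.capture("wrist");b=ctrl.capture("scene");t=ctrl.capture("top");p=np.array(ctrl.sense()["eef_pos"])
def pr(n,X):
    c=ctrl.camera_info(n);q=np.array(c["K"])@(np.array(c["R"])@X+np.array(c["t"]));return q[:2]/q[2]
print("scene tcp",pr("scene",p),"top",pr("top",p))
o=np.zeros((600,800,3),np.uint8)
o[:360,:480]=cv2.resize(a[205:295,255:375],None,fx=4,fy=4)
o[:360,480:800]=cv2.resize(b[135:195,350:403],(320,360))
o[360:,:320]=cv2.resize(t[200:240,210:263],(320,240))
o[360:,320:640]=cv2.resize(cv2.imread("pics/top0.png")[200:240,210:263,::-1],(320,240))
o[360:,640:]=cv2.resize(cv2.imread("pics/scene0.png")[135:195,350:390,::-1],(160,240))
cv2.imwrite("pics/w3.png",o[:,:,::-1])
E
```

```text
scene tcp [373.85306981 168.55555736] top [237.42156214 232.58474742]
```

View pics/w3.png

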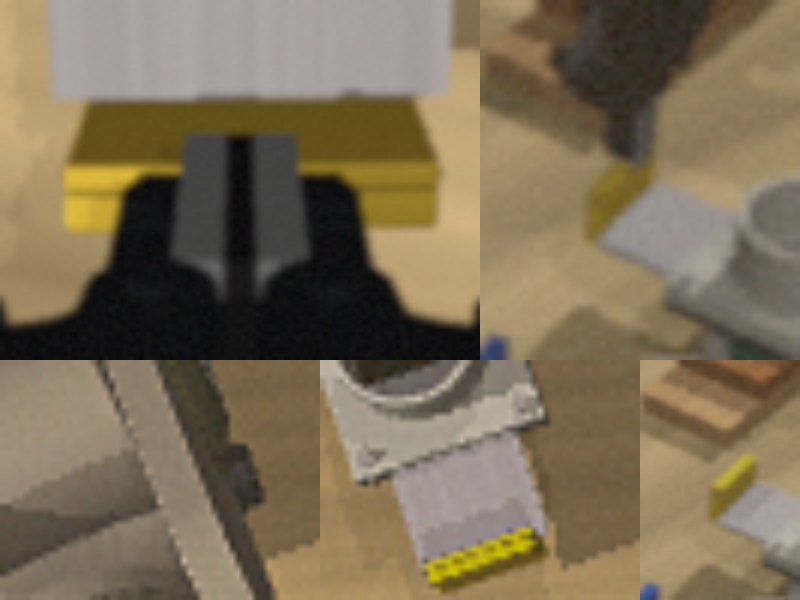

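```bash
python3 - <<'E'
from h import *
np.set_printoptions(precision=1,suppress=True)
def pr(n,X):
    c=ctrl.camera_info(n);q=np.array(c["K"])@(np.array(c["R"])@X+np.array(c["t"]));return q[:2]/q[2]
print("w1",pr("scene",np.array([413.4,280,50.])),"seen 354,151")
for z in(52,76,90,100):print(z,plane("scene",(375.7,161.7),z))
u=np.array([.974,.227,0]);v=np.array([-.227,.974,0]);o=np.array([588,322,0.])
for d in(107,97,90,85,80,75,70):
    print(d,[pr("scene",o-d*u+k*v+np.array([0,0,z])) for k in(-25,25) for z in(40,76)])
b=ctrl.capture("scene")
for nm,i in(("now",b),("start",cv2.imread("pics/scene0.png")[:,:,::-1])):
    m,c=blob(mask(i,28,90,40,9),(372,167),18);q=cv2.boxPoints(cv2.minAreaRect(m.astype(np.float32)));print(nm,len(m),c,m.min(0),m.max(0),q)
E
```

```text
w1 [352.4 160.1] seen 354,151
52 [468.7 328.3  52. ]
76 [490.4 305.4  76. ]
90 [503. 292.  90.]
100 [512.1 282.5 100. ]
107 [array([367.2, 175. ]), array([367.8, 165.7]), array([376.1, 166.9]), array([376.8, 157.7])]
97 [array([370. , 176.2]), array([370.6, 167. ]), array([378.8, 168.1]), array([379.6, 158.9])]
90 [array([371.9, 177.1]), array([372.5, 167.8]), array([380.7, 168.9]), array([381.5, 159.7])]
85 [array([373.2, 177.7]), array([373.9, 168.4]), array([382.1, 169.5]), array([382.9, 160.3])]
80 [array([374.6, 178.4]), array([375.3, 169.1]), array([383.5, 170.1]), array([384.3, 160.9])]
75 [array([376., 179.]), array([376.8, 169.7]), array([384.8, 170.7]), array([385.7, 161.5])]
70 [array([377.4, 179.6]), array([378.2, 170.3]), array([386.2, 171.3]), array([387.1, 162.1])]
now 343 [368.6 164.7] [354 153] [389 177] [[348.1 160.6]
 [379.4 143.3]
 [390.5 163.6]
 [359.2 180.8]]
start 363 [370.3 163.2] [354 151] [389 179] [[347.8 160.6]
 [378.8 142.8]
 [390.4 163.2]
 [359.4 180.9]]
```

The tab has not moved. In both views the real fingertips look about 25-30 mm higher than the reported TCP, just above the tab's top. I'll back off and measure the tip height against the scene camera.

Emit:
{"api": "arm_command", "payload": {"increments": [{"dr": [0, 0, 0], "offset": [-0.15, 0, 0], "hand": -1}, {"dr": [0, 0, 0], "offset": [-0.2, 0, 0], "hand": -1}, {"dr": [0, 0, 0], "offset": [-0.1, 0, 0], "hand": -1}, {"dr": [0, 0, 0], "offset": [0, 0, 0], "hand": -1}]}}

```text
time_s: 5.15
eef_pos: [437.0, 287.0, 52.8]
ee_rot: [0.0, 0.993, 0.114, -0.0]
force: [0.0, 0.3, 0.2]
grip_width: -0.002
grip_force: 0.0
```

```bash
python3 - <<'E'
from h import *
np.set_printoptions(precision=1,suppress=True)
def pr(n,X):
    c=ctrl.camera_info(n);q=np.array(c["K"])@(np.array(c["R"])@X+np.array(c["t"]));return q[:2]/q[2]
s=ctrl.sense();p=np.array(s["eef_pos"]);b=ctrl.capture("scene");t=ctrl.capture("top");a=ctrl.capture("wrist")
print(p,s["force"],"scene",[pr("scene",p+[0,0,k]) for k in(0,25,50)],"top",[pr("top",p+[0,0,k]) for k in(0,25,50)])
cv2.imwrite("pics/raw_b.png",b[:,:,::-1])
d=np.abs(b.astype(int)-cv2.imread("pics/scene0.png")[:,:,::-1].astype(int)).max(2)
o=np.zeros((600,800,3),np.uint8)
o[:480,:400]=cv2.resize(b[120:200,320:387],(400,480))
o[:480,400:]=cv2.resize(np.clip(d*3,0,255).astype(np.uint8)[120:200,320:387],(400,480))[...,None]
for k in(0,25,50):
    q=pr("scene",p+[0,0,k]);cv2.circle(o,(int((q[0]-320+.5)*5.97),int((q[1]-120+.5)*6)),3,(255,0,0),-1)
cv2.imwrite("pics/w4.png",o[:,:,::-1])
E
```

```text
[437.  287.   52.8] [0.  0.3 0.2] scene [array([359.1, 162. ]), array([359.4, 155.6]), array([359.7, 149. ])] top [array([243.3, 251.7]), array([241.8, 250.7]), array([240.2, 249.7])]
```

View pics/w4.png

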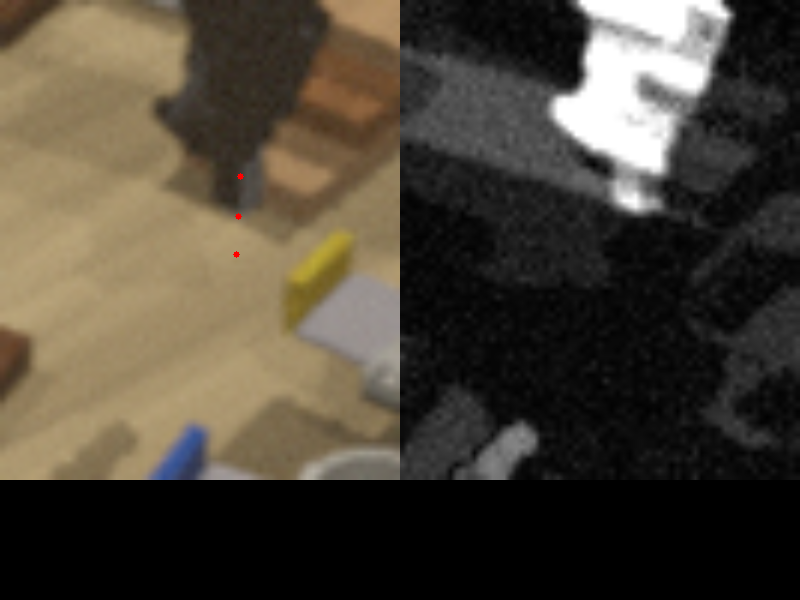

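The scene shows the real tip ending at the +25 mm marker (crop (240,213)), so it is about 26 mm above the reported TCP. I'll lower by that and push again, watching the force.

Emit:
{"api": "arm_command", "payload": {"increments": [{"dr": [0, 0, 0], "offset": [0, 0, 0.12], "hand": -1}, {"dr": [0, 0, 0], "offset": [0, 0, 0.1], "hand": -1}, {"dr": [0, 0, 0], "offset": [0, 0, 0], "hand": -1}, {"dr": [0, 0, 0], "offset": [0.06, 0, 0], "hand": -1}, {"dr": [0, 0, 0], "offset": [0.06, 0, 0], "hand": -1}, {"dr": [0, 0, 0], "offset": [0.033, 0, 0], "hand": -1}, {"dr": [0, 0, 0], "offset": [0.033, 0, 0], "hand": -1}, {"dr": [0, 0, 0], "offset": [0.033, 0, 0], "hand": -1}]}}

```text
time_s: 6.1
eef_pos: [464.1, 293.2, 26.3]
ee_rot: [-0.0, 0.994, 0.114, 0.0]
force: [0.3, -0.6, 0.3]
grip_width: -0.001
grip_force: 0.0
```

Emit:
{"api": "arm_command", "payload": {"increments": [{"dr": [0, 0, 0], "offset": [0.033, 0, 0], "hand": -1}, {"dr": [0, 0, 0], "offset": [0.033, 0, 0], "hand": -1}, {"dr": [0, 0, 0], "offset": [0.033, 0, 0], "hand": -1}]}}

```text
time_s: 6.4
eef_pos: [475.1, 295.8, 26.2]
ee_rot: [0.0, 0.993, 0.114, -0.001]
force: [-3.9, -0.5, 2.1]
grip_width: -0.0
grip_force: 1.4
```

Emit:
{"api": "arm_command", "payload": {"increments": [{"dr": [0, 0, 0], "offset": [0.033, 0, 0], "hand": -1}, {"dr": [0, 0, 0], "offset": [0.033, 0, 0], "hand": -1}, {"dr": [0, 0, 0], "offset": [0.033, 0, 0], "hand": -1}, {"dr": [0, 0, 0], "offset": [0.033, 0, 0], "hand": -1}, {"dr": [0, 0, 0], "offset": [0.033, 0, 0], "hand": -1}, {"dr": [0, 0, 0], "offset": [0.033, 0, 0], "hand": -1}, {"dr": [0, 0, 0], "offset": [0.033, 0, 0], "hand": -1}, {"dr": [0, 0, 0], "offset": [0.033, 0, 0], "hand": -1}]}}

```text
time_s: 7.2
eef_pos: [506.3, 303.0, 26.1]
ee_rot: [-0.0, 0.993, 0.114, -0.0]
force: [-3.3, 0.8, 1.3]
grip_width: -0.002
grip_force: 1.4
```

Emit:
{"api": "arm_command", "payload": {"increments": [{"dr": [0, 0, 0], "offset": [0.017, 0, 0], "hand": -1}, {"dr": [0, 0, 0], "offset": [0.017, 0, 0], "hand": -1}]}}

```text
time_s: 7.4
eef_pos: [510.2, 303.9, 26.1]
ee_rot: [0.0, 0.994, 0.114, -0.0]
force: [-2.2, 0.1, 1.0]
grip_width: 0.003
grip_force: 1.3
```

Emit:
{"api": "arm_command", "payload": {"increments": [{"dr": [0, 0, 0], "offset": [0.017, 0, 0], "hand": -1}, {"dr": [0, 0, 0], "offset": [0.017, 0, 0], "hand": -1}]}}

```text
time_s: 7.6
eef_pos: [514.1, 304.8, 26.1]
ee_rot: [-0.0, 0.993, 0.114, -0.0]
force: [-3.3, 1.6, 0.4]
grip_width: -0.004
grip_force: 1.3
```

Now 1 mm steps towards the stop.

Emit:
{"api": "arm_command", "payload": {"increments": [{"dr": [0, 0, 0], "offset": [0.01, 0, 0], "hand": -1}, {"dr": [0, 0, 0], "offset": [0.01, 0, 0], "hand": -1}]}}

```text
time_s: 7.8
eef_pos: [516.4, 305.3, 26.1]
ee_rot: [0.0, 0.993, 0.114, -0.0]
force: [-2.1, 2.3, 0.4]
grip_width: 0.004
grip_force: 1.3
```

Emit:
{"api": "arm_command", "payload": {"increments": [{"dr": [0, 0, 0], "offset": [0.01, 0, 0], "hand": -1}, {"dr": [0, 0, 0], "offset": [0, 0, 0], "hand": -1}]}}

```text
time_s: 8.0
eef_pos: [517.8, 305.5, 26.2]
ee_rot: [0.0, 0.994, 0.114, 0.0]
force: [-1.1, 0.7, 0.0]
grip_width: -0.002
grip_force: 0.8
```

Emit:
{"api": "arm_command", "payload": {"increments": [{"dr": [0, 0, 0], "offset": [0.01, 0, 0], "hand": -1}, {"dr": [0, 0, 0], "offset": [0, 0, 0], "hand": -1}]}}

```text
time_s: 8.2
eef_pos: [518.9, 305.8, 26.2]
ee_rot: [0.0, 0.994, 0.114, 0.0]
force: [-2.8, 0.1, 0.2]
grip_width: -0.003
grip_force: 0.9
```

Emit:
{"api": "arm_command", "payload": {"increments": [{"dr": [0, 0, 0], "offset": [0.01, 0, 0], "hand": -1}, {"dr": [0, 0, 0], "offset": [0, 0, 0], "hand": -1}]}}

```text
time_s: 8.4
eef_pos: [519.1, 305.9, 26.2]
ee_rot: [0.0, 0.993, 0.114, -0.001]
force: [-6.8, -1.4, 2.6]
grip_width: -0.001
grip_force: 3.5
```

Emit:
{"api": "arm_command", "payload": {"increments": [{"dr": [0, 0, 0], "offset": [0.01, 0, 0], "hand": -1}, {"dr": [0, 0, 0], "offset": [0, 0, 0], "hand": -1}]}}

```text
time_s: 8.6
eef_pos: [519.0, 305.9, 26.1]
ee_rot: [0.001, 0.993, 0.114, -0.003]
force: [-13.5, -3.2, 7.6]
grip_width: -0.004
grip_force: 6.8
```

Emit:
{"api": "arm_command", "payload": {"increments": [{"dr": [0, 0, 0], "offset": [0.01, 0, 0], "hand": -1}, {"dr": [0, 0, 0], "offset": [0, 0, 0], "hand": -1}]}}

```text
time_s: 8.8
eef_pos: [519.0, 305.9, 26.2]
ee_rot: [0.001, 0.993, 0.114, -0.004]
force: [-19.9, -4.6, 11.2]
grip_width: 0.003
grip_force: 10.1
```

The force jumped to 20 N with no further motion, so the slide is on its hard stop. I'll back off and rise.

Emit:
{"api": "arm_command", "payload": {"increments": [{"dr": [0, 0, 0], "offset": [-0.06, 0, 0], "hand": -1}, {"dr": [0, 0, 0], "offset": [-0.14, 0, 0], "hand": -1}, {"dr": [0, 0, 0], "offset": [-0.16, 0, 0], "hand": -1}, {"dr": [0, 0, 0], "offset": [0, 0, -0.35], "hand": -1}, {"dr": [0, 0, 0], "offset": [0, 0, -0.35], "hand": -1}, {"dr": [0, 0, 0], "offset": [0, 0, -0.35], "hand": -1}, {"dr": [0, 0, 0], "offset": [0, 0, 0], "hand": -1}]}}

```text
time_s: 9.5
eef_pos: [483.2, 297.7, 158.3]
ee_rot: [-0.001, 0.993, 0.114, 0.006]
force: [-0.1, -0.5, -0.3]
grip_width: -0.003
grip_force: 0.0
```

```bash
python3 - <<'E'
from h import *
b=ctrl.capture("scene");a=ctrl.capture("wrist");o=np.zeros((400,800,3),np.uint8)
o[:250,:400]=cv2.resize(a,(400,250));o[:300,400:]=cv2.resize(b[130:205,340:440],None,fx=4,fy=4);cv2.imwrite("pics/w5.png",o[:,:,::-1]);s=ctrl.sense();print(s["eef_pos"],s["force"])
m,c=blob(mask(a,28,120,40),(320,100),110);print(m.min(0),m.max(0))
u=np.array([.974,.227,0]);O=np.array([588,322,0.])
print([(d,np.round(wproj(O-d*u+np.array([0,0,76])),1)) for d in(65,62,59,52)])
E
```

```text
[480.78877597 296.84247084 152.8363865 ] [-0.54110985 -0.12886388  0.00455463]
[284 131] [347 144]
[(65, array([314. , 147.5])), (62, array([314. , 143.8])), (59, array([314. , 140.1])), (52, array([314. , 131.4]))]
```

View pics/w5.png

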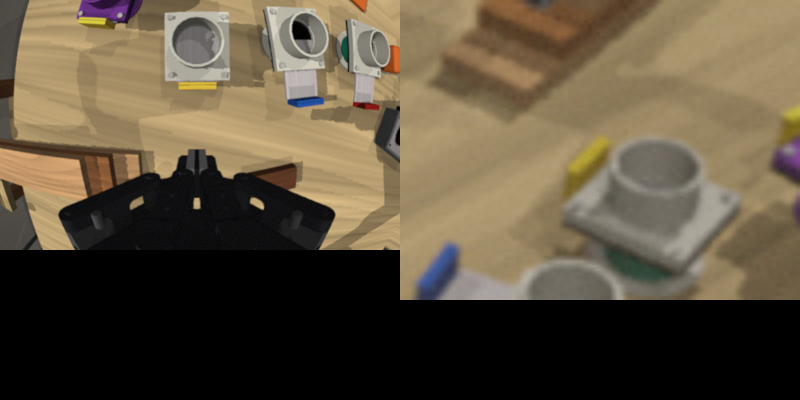

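The tab sits against the housing: its front edge is at row 144 and d = 62 predicts 143.8, so the gate is shut. On to the button.

Emit:
{"api": "arm_command", "payload": {"increments": [{"dr": [0, 0, 0], "offset": [-0.03, 0.313, 0], "hand": -1}, {"dr": [0, 0, 0], "offset": [-0.03, 0.313, 0], "hand": -1}, {"dr": [0, 0, 0], "offset": [-0.03, 0.313, 0], "hand": -1}, {"dr": [0, 0, 0], "offset": [-0.03, 0.313, 0], "hand": -1}, {"dr": [0, 0, 0], "offset": [-0.03, 0.313, 0], "hand": -1}, {"dr": [0, 0, 0], "offset": [-0.03, 0.313, 0], "hand": -1}, {"dr": [0, 0, 0], "offset": [-0.03, 0.313, 0], "hand": -1}, {"dr": [0, 0, 0], "offset": [-0.03, 0.313, 0], "hand": -1}]}}

```text
time_s: 10.4
eef_pos: [519.6, -4.0, 150.7]
ee_rot: [-0.0, 0.994, 0.114, -0.001]
force: [1.6, 0.2, 0.8]
grip_width: 0.005
grip_force: 0.0
```

Emit:
{"api": "arm_command", "payload": {"increments": [{"dr": [0, 0, 0], "offset": [-0.03, 0.313, 0], "hand": -1}, {"dr": [0, 0, 0], "offset": [-0.03, 0.313, 0], "hand": -1}, {"dr": [0, 0, 0], "offset": [-0.03, 0.313, 0], "hand": -1}, {"dr": [0, 0, 0], "offset": [-0.03, 0.313, 0], "hand": -1}, {"dr": [0, 0, 0], "offset": [-0.03, 0.313, 0], "hand": -1}, {"dr": [0, 0, 0], "offset": [-0.03, 0.313, 0], "hand": -1}, {"dr": [0, 0, 0], "offset": [-0.03, 0.313, 0], "hand": -1}, {"dr": [0, 0, 0], "offset": [0, 0, 0], "hand": -1}]}}

```text
time_s: 11.2
eef_pos: [554.2, -268.2, 149.8]
ee_rot: [-0.0, 0.994, 0.112, -0.001]
force: [0.0, 1.1, -0.5]
grip_width: -0.001
grip_force: 0.0
```

```bash
python3 - <<'E'
from h import *
import time
def wray(p,z):
    c=ctrl.camera_info("wrist");K=np.array(c["K"]);v=np.array([(p[0]-K[0,2])/K[0,0],(p[1]-K[1,2])/K[1,1]]);th=np.hypot(*v)
    R=np.array(c["R"]);d=R.T@np.r_[np.sin(th)*v/th,np.cos(th)];o=-R.T@np.array(c["t"]);return o+d*(z-o[2])/d[2]
ctrl.capture("top")
s=ctrl.sense();a=ctrl.capture("wrist");print(s["eef_pos"])
m=mask(a,65,110,40,12);n,l,st,c=cv2.connectedComponentsWithStats(m)
for i in range(1,n):
    if st[i,4]>40:print(st[i],c[i],wray(c[i],72),wray(c[i],71))
S=ctrl.capture("scene");cv2.imwrite("pics/w6.png",np.vstack([cv2.resize(a,(480,300)),cv2.resize(S[230:330,160:320],(480,300))])[:,:,::-1])
E
```

```text
[ 554.22804853 -265.88666428  149.92917568]
[ 297  176   40   40 1200] [316.59583333 195.45083333] [ 559.47414121 -265.06388212   72.        ] [ 559.24073135 -265.12322037   71.        ]
```

View pics/w6.png

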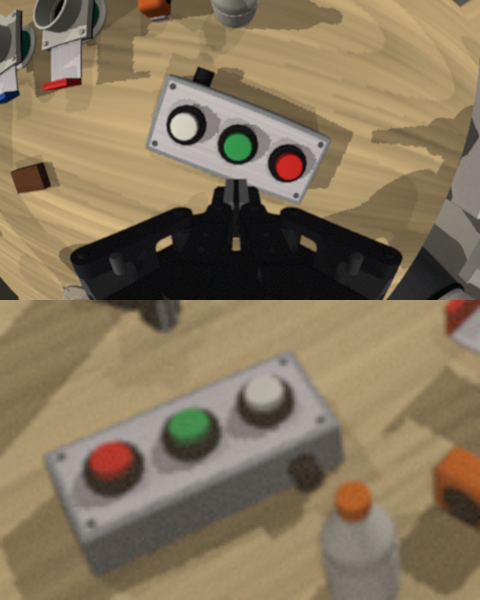

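The green button is laterally under the fingertips, at wrist column 237 (reduced view), with TCP 4 mm short in x. I'll descend, and feel for the cap from reported z of about 55.

Emit:
{"api": "arm_command", "payload": {"increments": [{"dr": [0, 0, 0], "offset": [0.035, 0, 0], "hand": -1}, {"dr": [0, 0, 0], "offset": [0, 0, 0.25], "hand": -1}, {"dr": [0, 0, 0], "offset": [0, 0, 0.25], "hand": -1}, {"dr": [0, 0, 0], "offset": [0, 0, 0.17], "hand": -1}, {"dr": [0, 0, 0], "offset": [0, 0, 0.06], "hand": -1}, {"dr": [0, 0, 0], "offset": [0, 0, 0.03], "hand": -1}, {"dr": [0, 0, 0], "offset": [0, 0, 0], "hand": -1}]}}

```text
time_s: 12.05
eef_pos: [559.5, -263.0, 61.7]
ee_rot: [0.0, 0.993, 0.114, 0.0]
force: [0.2, 0.0, 0.3]
grip_width: 0.0
grip_force: 0.0
```

Emit:
{"api": "arm_command", "payload": {"increments": [{"dr": [0, 0, 0], "offset": [0, 0, 0.02], "hand": -1}, {"dr": [0, 0, 0], "offset": [0, 0, 0.02], "hand": -1}, {"dr": [0, 0, 0], "offset": [0, 0, 0], "hand": -1}]}}

```text
time_s: 12.35
eef_pos: [559.1, -263.2, 56.3]
ee_rot: [0.0, 0.994, 0.114, 0.0]
force: [0.0, -0.2, 0.3]
grip_width: 0.0
grip_force: 0.0
```

Emit:
{"api": "arm_command", "payload": {"increments": [{"dr": [0, 0, 0], "offset": [0, 0, 0.02], "hand": -1}, {"dr": [0, 0, 0], "offset": [0, 0, 0], "hand": -1}]}}

```text
time_s: 12.55
eef_pos: [559.0, -263.1, 53.6]
ee_rot: [-0.0, 0.994, 0.114, -0.0]
force: [-0.4, -0.3, 0.1]
grip_width: 0.001
grip_force: 0.0
```

Emit:
{"api": "arm_command", "payload": {"increments": [{"dr": [0, 0, 0], "offset": [0, 0, 0.02], "hand": -1}, {"dr": [0, 0, 0], "offset": [0, 0, 0.015], "hand": -1}, {"dr": [0, 0, 0], "offset": [0, 0, 0], "hand": -1}]}}

```text
time_s: 12.85
eef_pos: [558.9, -263.1, 49.2]
ee_rot: [-0.0, 0.994, 0.114, -0.0]
force: [0.0, 0.0, 0.1]
grip_width: 0.003
grip_force: 0.0
```

Emit:
{"api": "arm_command", "payload": {"increments": [{"dr": [0, 0, 0], "offset": [0, 0, 0.015], "hand": -1}, {"dr": [0, 0, 0], "offset": [0, 0, 0], "hand": -1}]}}

```text
time_s: 13.05
eef_pos: [559.0, -263.1, 47.6]
ee_rot: [-0.0, 0.994, 0.114, -0.0]
force: [-1.1, 0.3, 0.8]
grip_width: -0.002
grip_force: 0.0
```

Emit:
{"api": "arm_command", "payload": {"increments": [{"dr": [0, 0, 0], "offset": [0, 0, 0.015], "hand": -1}, {"dr": [0, 0, 0], "offset": [0, 0, 0], "hand": -1}]}}

```text
time_s: 13.25
eef_pos: [559.0, -263.1, 45.7]
ee_rot: [-0.0, 0.994, 0.114, -0.0]
force: [0.5, -0.3, 0.2]
grip_width: 0.001
grip_force: 0.0
```

Emit:
{"api": "arm_command", "payload": {"increments": [{"dr": [0, 0, 0], "offset": [0, 0, 0.012], "hand": -1}, {"dr": [0, 0, 0], "offset": [0, 0, 0], "hand": -1}]}}

```text
time_s: 13.45
eef_pos: [559.0, -263.1, 44.4]
ee_rot: [-0.0, 0.994, 0.114, -0.0]
force: [-0.0, -0.4, 0.9]
grip_width: -0.001
grip_force: 0.0
```

Emit:
{"api": "arm_command", "payload": {"increments": [{"dr": [0, 0, 0], "offset": [0, 0, 0.012], "hand": -1}, {"dr": [0, 0, 0], "offset": [0, 0, 0], "hand": -1}]}}

```text
time_s: 13.65
eef_pos: [559.0, -263.1, 42.9]
ee_rot: [-0.0, 0.994, 0.114, -0.0]
force: [-1.3, 0.9, 0.4]
grip_width: 0.003
grip_force: 0.0
```

Emit:
{"api": "arm_command", "payload": {"increments": [{"dr": [0, 0, 0], "offset": [0, 0, 0.012], "hand": -1}, {"dr": [0, 0, 0], "offset": [0, 0, 0], "hand": -1}]}}

```text
time_s: 13.85
eef_pos: [559.2, -263.2, 41.7]
ee_rot: [0.0, 0.993, 0.114, 0.0]
force: [0.1, -0.2, 2.4]
grip_width: -0.0
grip_force: 0.8
```

Contact at about 42.3. About 6 mm to go.

Emit:
{"api": "arm_command", "payload": {"increments": [{"dr": [0, 0, 0], "offset": [0, 0, 0.012], "hand": -1}, {"dr": [0, 0, 0], "offset": [0, 0, 0.012], "hand": -1}, {"dr": [0, 0, 0], "offset": [0, 0, 0], "hand": -1}]}}

```text
time_s: 14.15
eef_pos: [559.2, -263.2, 38.9]
ee_rot: [0.0, 0.993, 0.114, 0.0]
force: [0.1, -0.2, 2.6]
grip_width: 0.003
grip_force: 1.6
```

Emit:
{"api": "arm_command", "payload": {"increments": [{"dr": [0, 0, 0], "offset": [0, 0, 0.012], "hand": -1}, {"dr": [0, 0, 0], "offset": [0, 0, 0], "hand": -1}]}}

```text
time_s: 14.35
eef_pos: [559.2, -263.3, 37.4]
ee_rot: [0.0, 0.994, 0.114, 0.0]
force: [0.0, 0.2, 3.7]
grip_width: -0.002
grip_force: 2.0
```

Emit:
{"api": "arm_command", "payload": {"increments": [{"dr": [0, 0, 0], "offset": [0, 0, 0.008], "hand": -1}, {"dr": [0, 0, 0], "offset": [0, 0, 0], "hand": -1}]}}

```text
time_s: 14.55
eef_pos: [559.2, -263.2, 36.5]
ee_rot: [0.0, 0.994, 0.114, 0.0]
force: [-1.5, 0.1, 4.6]
grip_width: -0.0
grip_force: 2.3
```

Emit:
{"api": "arm_command", "payload": {"increments": [{"dr": [0, 0, 0], "offset": [0, 0, 0.007], "hand": -1}, {"dr": [0, 0, 0], "offset": [0, 0, 0], "hand": -1}]}}

```text
time_s: 14.75
eef_pos: [559.2, -263.2, 36.1]
ee_rot: [0.0, 0.993, 0.114, 0.0]
force: [-1.8, 1.0, 7.7]
grip_width: -0.001
grip_force: 4.1
```

Emit:
{"api": "arm_command", "payload": {"increments": [{"dr": [0, 0, 0], "offset": [0, 0, 0.005], "hand": -1}, {"dr": [0, 0, 0], "offset": [0, 0, 0], "hand": -1}]}}

```text
time_s: 14.95
eef_pos: [559.2, -263.3, 36.0]
ee_rot: [0.0, 0.993, 0.114, 0.0]
force: [-3.1, 1.3, 11.7]
grip_width: 0.001
grip_force: 6.1
```

The button is fully down: the cap stopped at z = 36 and the force rose past 5 N. I'll release and rise.

Emit:
{"api": "arm_command", "payload": {"increments": [{"dr": [0, 0, 0], "offset": [0, 0, -0.05], "hand": -1}, {"dr": [0, 0, 0], "offset": [0, 0, -0.2], "hand": -1}, {"dr": [0, 0, 0], "offset": [0, 0, -0.3], "hand": -1}, {"dr": [0, 0, 0], "offset": [0, 0, -0.3], "hand": -1}, {"dr": [0, 0, 0], "offset": [0, 0, 0], "hand": -1}, {"dr": [0, 0, 0], "offset": [0, 0, 0], "hand": -1}, {"dr": [0, 0, 0], "offset": [0, 0, 0], "hand": -1}, {"dr": [0, 0, 0], "offset": [0, 0, 0], "hand": -1}]}}

```text
time_s: 15.75
eef_pos: [558.5, -262.8, 135.4]
ee_rot: [-0.001, 0.994, 0.114, -0.001]
force: [0.6, -0.7, 0.2]
grip_width: -0.001
grip_force: 0.0
```

```bash
python3 - <<'E'
from rig import ctrl
s=ctrl.sense();print(s["eef_pos"],s["force"],s["dq"]);print(ctrl.finish_job())
E
```

```text
[ 558.5072156  -262.80208048  135.40290866] [ 0.61143346 -0.70655015  0.15504268] [ 0.00051823 -0.00409406 -0.00675082  0.00084124  0.00241397  0.0005784 ]
the job is handed in; nothing more can be done
None
```

I pushed the yellow gate to its hard stop (about 20 N), then pressed the green start button fully down (about 12 N) and released it; the job was handed in at about 15.8 s, and the hand-in returned no verdict.

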